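Set the bearing cap of a banding wheel

TASK

The head of the banding wheel has been taken off so that its spindle bearing can be set. Screw the knurled brass bearing cap down (clockwise seen from above) until it bottoms out, then back it off a quarter turn, and finish while still gripping the cap there, keeping it from creeping while its lock screw is tightened: do not let go at the end. Leave the wheel head, the pink vase, the grease tin and the spanner where they lie.

Things in the scene. Friction and masses are not known exactly. Their poses are not given: they have to be found in the camera images.
- cap (a joint): turning of the knurled brass bearing cap on its right-hand thread, rad: 0 = bottomed out (a hard stop, its rim on the housing), negative = unscrewed by that much; it grows as the cap is turned clockwise seen from above. The cap is already started on its thread and stands 2.6 to 5.2 rad short of bottom. One turn lowers it 3 mm. It needs about 0.15 N m to turn, keeps its place when let go, and can be unscrewed to -6.6 at most
- cap_center (a point): centre of the cap, on its vertical axis, half-way up: a plain upright cylinder, 44 mm in diameter and 32 mm tall, brass, knurled all round, to be gripped by its sides at any yaw. When bottomed its rim is 100 mm and its top 132 mm above the bench, this point 116 mm. A steel spindle nose of 20 mm diameter stands out of its top up to 152 mm above the bench; the iron housing below the rim is 40 mm in diameter down to 60 mm above the bench, then flares. Its z axis points up
- cap_mark (a point): white paint mark on the cap's top face, 18 mm out from the axis (it runs on down the side)
- datum (a point): white line on the sloping foot of the dark iron pedestal, 48 mm out from the spindle axis, 22 mm above the bench. When the cap is bottomed out, its white mark points the same way as this line. The pedestal is bolted to the bench: foot 130 mm in diameter, spindle axis vertical
- wheelhead: the wheel's head, lying upside down: an aluminium disc 210 mm in diameter, 12 mm thick, with a 40 mm hub up to 36 mm; loose, leave alone. Origin: centre of its underside
- vase: pink bisque vase, 96 mm in diameter, 140 mm tall; loose, leave alone. Origin: centre of its foot, z axis up
- tin: grease tin, green with a steel lid, 71 mm in diameter, 42 mm tall; loose, leave alone. Origin: centre of its underside
- spanner: open-ended steel spanner, 180 mm long, lying flat; loose, leave alone. Origin: centre of its underside, x along its length
There are look-alikes about, which are no part of the job. What is shaped like the part that bears cap but green is not meant.

How it is judged:
By the outcome, as a careful person would: the job done as asked, in the order asked, and still so for the second after the job is handed in, while the arm keeps its last pose, push and grip.
It also fails if it takes over 64 s, if anything falls off the work surface, if the arm or the gripper's body presses on something with over 40 N, if the wrist force passes 120 N, or if a joint passes its speed limit or range.

ROBOT

A 7-joint arm with a two-finger parallel gripper is mounted at the origin on the work surface. World frame = base frame: x ahead of the robot, y to its left, z up, the work surface at z = 0. Lengths are in m, angles in rad, forces in N, time in s.
With the tool pointing down it reaches from about 0.425 to 0.825 m from the base axis. Payload 3.6 kg.
Tool frame: the origin (TCP) lies where the fingers leave the gripper's body, on its centre line; the fingertips stand 73 mm ahead of it and the grasp point (between the pads) lies 54 mm ahead of it; z points along the fingers, y is the line along which they close (so a half turn about z gives the same grasp; the last joint's range is limited). The gripper opens to 85 mm and grips with 20 to 120 N. Pads are 22 mm wide; open, the fingers measure 114 mm over their backs; the gripper's body (76 mm by 85 mm) begins 54 mm behind the grasp point. The pads swing forward as they close: fully open they stand 13 mm farther back than shut.
Start: joints at [1.22, 0.615, -0.013, 1.423, 0.008, 1.103, -0.04], TCP at [0.207, -0.616, 0.304] pointing down, gripper open.
Joint ranges: [-3.12, 3.12], [-0.3, 2.06], [-1.34, 1.32], [0.26, 2.42], [-1.36, 4.5], [0.01, 1.98], [-2.84, 2.84]. Speed limits (rad/s): [2.79, 2.79, 3.14, 3.14, 3.14, 3.14, 3.14].

INTERFACE

Orientations are given as a unit quaternion [x, y, z, w].
In Python, from station import arm, snapshot, camera_info, ticket gives the robot as it stands. Calls block until the motion is done:
- arm.movep(position, orientation): joint-space move of the TCP to a pose.
- arm.line_to(position, velocity=0.15, ori=None): straight line of the TCP; ori=None keeps the orientation; velocity is the mean speed in m/s.
- arm.move_j(angles): joint-space move.
- arm.move_gripper(opening, effort=None): opening from 0.0 (shut) to 1.0 (fully open); effort is the grip in N (None keeps the last); returns when the fingers have stopped.
- arm.pause(seconds).
- arm.ik(position, orientation): joint angles nearest the present ones, or None.
- snapshot(name): name is "scene" or "top" or "wrist"; returns the picture (480x640x3 uint8, blue, green, red); there is no depth.
- camera_info(name): a dict with "fx", "fy", "cx", "cy" (pixels), "dist_coeffs" ([k1, k2, p1, p2, k3] as OpenCV has them; the pictures are not rectified), "R" (3x3) and "t" (3): a world point X has camera coordinates R X + t; the wrist camera has in their place "T_tool_cam" (4x4, takes a point from camera to tool coordinates, whose origin is the TCP and whose axes are the flange's). Camera axes: x right, y down, z forward; pixel columns grow to the right and rows downward; lengths in m; the calibration is good to about 2 mm. A picture is of the moment at which its call begins: read the wrist's pose just before it. camera_info takes no time and is no camera call.
A pose or a line that the arm cannot do raises arm.MotionError and nothing moves.
- ticket.finish_job(): hands the job in; it is judged then, once.
Readings, each from a call of its own:
- arm.read_time(): time.
- arm.read_joint_positions(): joint angles.
- arm.read_dq(): joint speeds.
- arm.read_effort(): joint torques, N m.
- arm.read_tool_pos(): TCP position.
- arm.read_eef_rot(): TCP orientation.
- arm.read_ft_force(): force on the tool from outside, world axes, zero at the start.
- arm.read_wrist_torque(): the same for the moment, N m.
- arm.read_opening(): opening from 0.0 (shut) to 1.0 (fully open).
- arm.read_finger_force(): force on a finger pad.
Only numpy, scipy, OpenCV 4.12 (cv2) and the standard library are available. Lean on these libraries where they do the work, as an engineer would, in place of code of your own. Each camera call takes 0.05 s, during which the arm holds its last target. There are 200 camera calls.

## Working session

There is one attempt and no reset: what is moved stays moved. The work goes in short steps, each a Python script; the robot and the scene stay as the last script left them, time stands still between calls to the robot, and variables do not carry over. Pictures are saved under pics/ and viewed, at most 10 in all, crops included, and the job is handed in when it is done.

```bash
mkdir -p pics; ls
python3 - <<'E'
from station import arm,snapshot,camera_info
import cv2,numpy as np
a=snapshot("scene");b=snapshot("top")
cv2.imwrite("pics/scene.png",a);cv2.imwrite("pics/top.png",b)
for n in("scene","top","wrist"):
    print(n,camera_info(n))
print(arm.read_time(),arm.read_tool_pos(),arm.read_eef_rot(),arm.read_joint_positions())
E
```

```text
pics
scene {'fx': 441.93932699492643, 'fy': 441.93932699492643, 'cx': 318.32921510238276, 'cy': 240.29645556548346, 'dist_coeffs': array([-0.06504797,  0.        ,  0.        ,  0.        ,  0.        ]), 'R': array([[ 0.84201962,  0.53944028, -0.00267449],
       [ 0.3027936 , -0.47672615, -0.82525645],
       [-0.44645157,  0.6940723 , -0.56475183]]), 't': array([-0.47778422, -0.08776833,  1.34993725])}
top {'fx': 551.5827091773176, 'fy': 551.5827091773176, 'cx': 318.0766621472055, 'cy': 232.12319840758866, 'dist_coeffs': array([-0.14253923,  0.        ,  0.        ,  0.        ,  0.        ]), 'R': array([[-0.00693085, -0.99994266, -0.00816326],
       [-0.99646388,  0.00758987, -0.08367868],
       [ 0.08373584,  0.00755443, -0.99645935]]), 't': array([-0.00296519,  0.53926751,  1.33174504])}
wrist {'fx': 331.83150119372726, 'fy': 331.83150119372726, 'cx': 322.95753169317663, 'cy': 244.87308238754775, 'dist_coeffs': array([-0.05732942,  0.        ,  0.        ,  0.        ,  0.        ]), 'T_tool_cam': array([[-4.37897895e-04, -9.55224787e-01, -2.95880745e-01,
         7.59579130e-02],
       [ 9.99999864e-01, -3.34405651e-04, -4.00381811e-04,
         7.46085179e-04],
       [ 2.83510437e-04, -2.95880880e-01,  9.55224803e-01,
        -6.92108508e-02],
       [ 0.00000000e+00,  0.00000000e+00,  0.00000000e+00,
         1.00000000e+00]])}
0.1 [ 0.20664233 -0.61573079  0.30286958] [ 9.86919665e-01  1.61208730e-01 -2.04756108e-04 -1.13052833e-03] [ 1.22050496  0.61579889 -0.01259019  1.42473749  0.00809562  1.10340429
 -0.04040258]
```

View pics/scene.png

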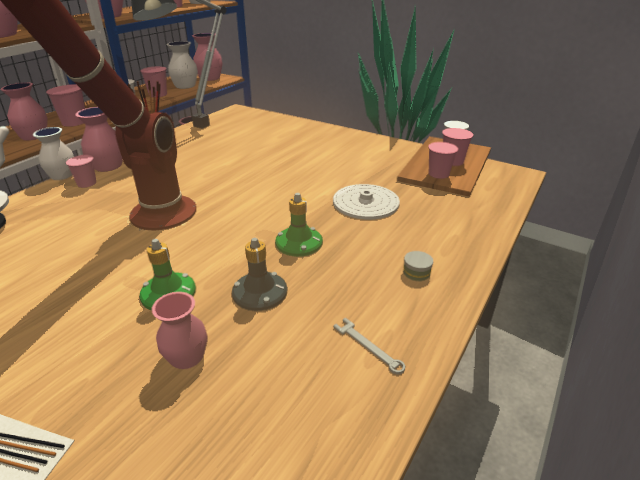

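View pics/top.png

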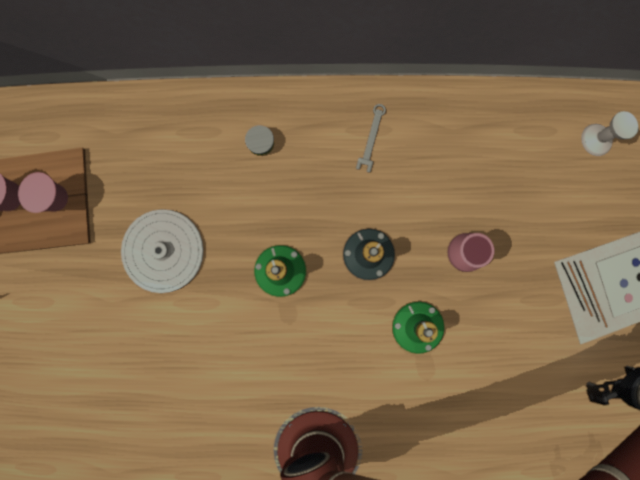

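The top view shows the dark pedestal at about (370,253) with its brass cap at (373,252). The green look-alikes are at (280,270) and (418,327), and the vase is at (471,252). In the scene view the dark pedestal is at (258,290) and its cap at (256,250).

```bash
cat > h.py <<'E'
from station import arm,snapshot,camera_info,ticket
import cv2,numpy as np
from scipy.spatial.transform import Rotation as Ro
def cam(name):
    c=camera_info(name);K=np.array([[c['fx'],0,c['cx']],[0,c['fy'],c['cy']],[0,0,1]])
    if name=='wrist':
        T=np.array(c['T_tool_cam']);W=np.eye(4);W[:3,:3]=Ro.from_quat(arm.read_eef_rot()).as_matrix();W[:3,3]=arm.read_tool_pos()
        W=W@T;R=W[:3,:3].T;t=-R@W[:3,3]
    else: R,t=np.array(c['R']),np.array(c['t'])
    return K,c['dist_coeffs'],R,t
def ray(C,uv,z):
    K,d,R,t=C
    p=cv2.undistortPoints(np.array(uv,float).reshape(-1,1,2),K,d).reshape(-1,2)
    D=np.c_[p,np.ones(len(p))]@R; o=-R.T@t
    return o+D*((z-o[2])/D[:,2])[:,None]
def proj(C,X):
    K,d,R,t=C
    return cv2.projectPoints(np.array(X,float).reshape(-1,3),cv2.Rodrigues(R)[0],t,K,d)[0].reshape(-1,2)
def down(yaw): # tool z down, tool x at yaw
    return (Ro.from_euler('z',yaw)*Ro.from_euler('x',np.pi)).as_quat()
E
python3 - <<'E'
from h import *
C=cam('top');S=cam('scene')
print(ray(C,[(373,252),(370,253)],0.14), ray(C,[(370,253)],0.0),ray(C,[(471,252)],.14),ray(C,[(280,270),(418,327)],0.02))
print(ray(S,[(256,243)],.15), ray(S,[(259,292)],.01))
print(ray(C,[(373,252)],0.15))
p=ray(C,[(373,252)],0.14)[0]
for yaw in np.arange(-3,3.2,.5):
    q=arm.ik([p[0],p[1],.32],down(yaw)); print(round(yaw,2),None if q is None else np.round(q,2))
E
```

```text
[[ 0.48381498 -0.13031801  0.14      ]
 [ 0.48163294 -0.12356452  0.14      ]] [[ 0.48797405 -0.13565937  0.        ]] [[ 0.4817491  -0.35238742  0.14      ]] [[ 0.44701283  0.08709095  0.02      ]
 [ 0.3049679  -0.24939813  0.02      ]]
[[ 0.4984937  -0.13930563  0.15      ]] [[ 0.49343482 -0.14044862  0.01      ]]
[[ 0.48334433 -0.12939928  0.15      ]]
-3.0 [ 0.79  0.48 -0.85  1.81  0.41  1.04  1.5 ]
-2.5 [ 0.94  0.59 -1.15  1.8   0.59  1.14  1.81]
-2.0 [ 0.94  0.59 -1.15  1.8   0.59  1.14  2.31]
-1.5 [-0.02  0.38  0.33  1.83 -0.15  0.96 -2.69]
-1.0 [ 0.09  0.37  0.18  1.83 -0.08  0.95 -2.27]
-0.5 [ 0.19  0.37  0.05  1.82 -0.02  0.95 -1.83]
0.0 [ 0.28  0.37 -0.09  1.82  0.04  0.95 -1.39]
0.5 [ 0.37  0.37 -0.21  1.82  0.09  0.96 -0.95]
1.0 [ 0.45  0.38 -0.32  1.82  0.14  0.97 -0.5 ]
1.5 [ 0.53  0.4  -0.44  1.81  0.2   0.98 -0.06]
2.0 [ 0.61  0.41 -0.55  1.81  0.25  0.99  0.38]
2.5 [ 0.68  0.43 -0.66  1.81  0.31  1.    0.82]
3.0 [ 0.75  0.46 -0.77  1.81  0.37  1.03  1.26]
```

Run:
```python
from h import *
arm.movep([.487,-.134,.33],down(0.5))
print(arm.read_time(),arm.read_joint_positions(),arm.read_tool_pos())
C=cam('wrist');im=snapshot('wrist');cv2.imwrite('pics/w1_raw.png',im)
np.savez('w1.npz',R=C[2],t=C[3])
print(proj(C,[[.487,-.134,.15],[.487,-.134,.13],[.487,-.134,.02]]))
u,v=map(int,proj(C,[[.487,-.134,.1]])[0])
cr=im[max(0,v-110):v+110,max(0,u-130):u+130];print(max(0,u-130),max(0,v-110))
cv2.imwrite('pics/w1.png',cv2.resize(cr,None,fx=3,fy=3)[:600,:800] if 0 else cv2.resize(cr,None,fx=2.7,fy=2.7))
```

```text
2.1083 [ 0.3796864   0.37011228 -0.21201079  1.79211893  0.09211183  0.98892729
 -0.942553  ] [ 0.48684473 -0.13546694  0.32991091]
[[320.38987968 242.13025476]
 [320.55863236 235.27581811]
 [321.18752718 209.77730351]]
190 116
```

View pics/w1.png

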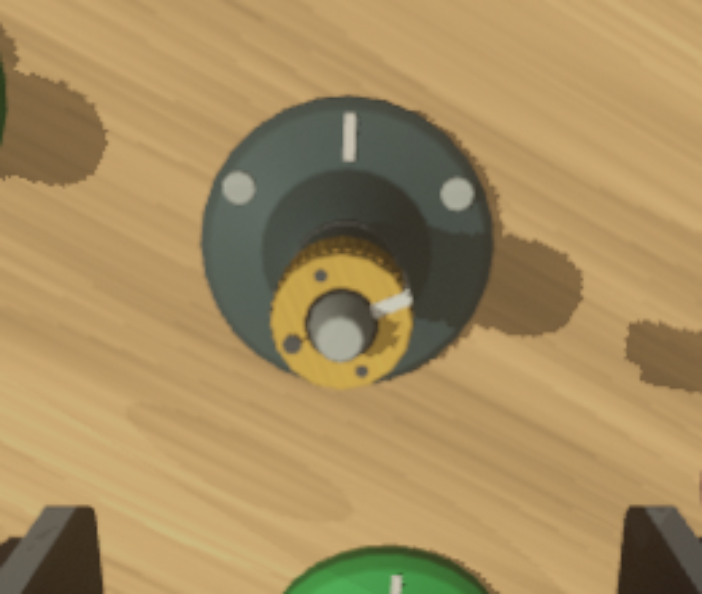

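The wrist crop shows the cap's top face centred at crop (341,320), the cap mark at (392,304) and the datum line at (349,137). The mark has to travel about 287° clockwise, so I'll compute that now.

Run:
```python
from h import *
C=cam('wrist');f=lambda u,v:(190+u/2.7,116+v/2.7)
c=ray(C,[f(341,320)],.1344)[0];m=ray(C,[f(392,304)],.1344)[0];d=ray(C,[f(349,137)],.022)[0]
n=ray(C,[f(340,340)],.152)[0]; b=ray(C,[f(239,187),f(457,193)],.02)
print('cap',c,'nose',n,'mark',m,np.linalg.norm(m-c),'datum',d,np.linalg.norm((d-c)[:2]))
im=cv2.imread('pics/w1_raw.png');hsv=cv2.cvtColor(im,cv2.COLOR_BGR2HSV)
a=lambda p:np.arctan2(*(p-c)[1::-1])
print('angles',a(m),a(d),'cap',-((a(m)-a(d))%(2*np.pi)))
print('edge radius',np.linalg.norm(ray(C,[f(270,318),f(413,318)],.1344)-c,axis=1))
q=arm.ik([c[0],c[1],.170],down(.5));print(q)
t0=arm.read_time();qq=arm.read_joint_positions();qq[6]=2.45
arm.move_j(qq);print('3.39rad in',arm.read_time()-t0,arm.read_tool_pos(),Ro.from_quat(arm.read_eef_rot()).as_matrix()[:,0],arm.read_ft_force(),arm.read_wrist_torque())
C=cam('wrist');im=snapshot('wrist');cv2.imwrite('pics/w2.png',im);print(proj(C,[np.r_[c[:2],.1344],m,d]))
```

```text
cap [ 0.48697854 -0.12998456  0.1344    ] nose [ 0.48602499 -0.13054816  0.152     ] mark [ 0.49884422 -0.14125939  0.1344    ] 0.01636814178053639 datum [ 0.52907717 -0.10876047  0.022     ] 0.04714611908199266
angles -0.7598708064158937 0.4669631761974047 cap -5.056351324566288
edge radius [0.02175295 0.0220551 ]
[ 0.3317069   0.58481914 -0.16916421  1.98415609  0.16891128  0.58580139
 -1.02170793]
3.39rad in 2.85 [ 0.48682067 -0.13545887  0.32986362] [-7.32981729e-01 -6.80248057e-01  6.05818056e-04] [0.43658862 0.4253516  0.50838028] [-0.03301149 -0.01047677  0.00720313]
[[328.67175633 241.90574225]
 [309.07360581 243.09467245]
 [316.02304713 251.19221296]]
```

View pics/w2.png

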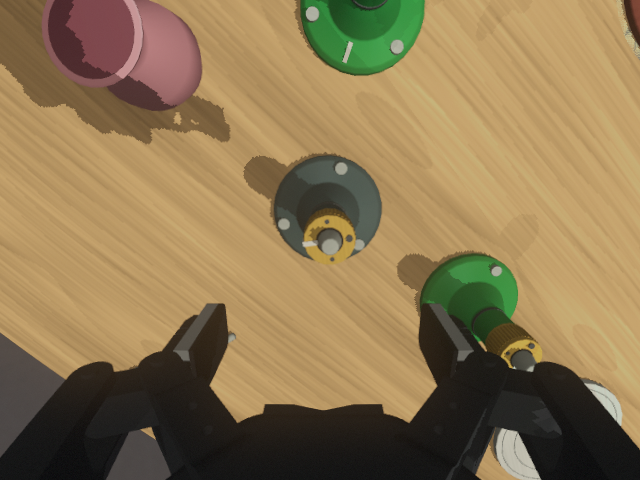

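The cap appears at (330,239), where I predicted (329,242), so the centre estimate is good to 1–2 mm. The space around it is clear. Next I'll descend, grip, and turn 4.4 rad.

```bash
python3 - <<'E'
from h import *
C=cam('wrist');c2=ray(C,[(330,239)],.1344)[0];print(c2)
c=(c2[:2]+[.487,-.130])/2
q=np.array(arm.ik([c[0],c[1],.33],arm.read_eef_rot()))
q[6]=2.65;arm.move_j(q);ori=arm.read_eef_rot()
arm.line_to([c[0],c[1],.172],ori=ori)
print(arm.read_joint_positions(),arm.read_tool_pos(),arm.read_ft_force(),arm.read_time())
arm.move_gripper(0.0,60)
print('grip',arm.read_opening(),arm.read_finger_force(),arm.read_ft_force(),arm.read_wrist_torque())
qa=np.array(arm.read_joint_positions());p=np.array(arm.read_tool_pos());o=arm.read_eef_rot()
qb=np.array(arm.ik(p-[0,0,.003],o))
print(qb-qa)
np.savez('g.npz',qa=qa,qb=qb)
cv2.imwrite('pics/w3.png',snapshot('wrist'))
for a in(.3,1.3,2.4,3.4,4.4):
    q=qa+(qb-qa)*a/2/np.pi;q[6]=qa[6]-a;arm.move_j(q)
    print(a,arm.read_joint_positions()[6],arm.read_wrist_torque(),arm.read_ft_force(),arm.read_time())
cv2.imwrite('pics/w4.png',snapshot('wrist'))
E
python3 -c "
import cv2,numpy as np
a=cv2.imread('pics/w3.png');b=cv2.imread('pics/w4.png');cv2.imwrite('pics/w34.png',np.vstack([x[100:400,120:520] for x in(a,b)]))"
```

```text
[ 0.4844035  -0.13089643  0.1344    ]
[ 0.3317065   0.5791223  -0.16725652  1.98470984  0.16603115  0.58882495
  2.5780117 ] [ 0.48623472 -0.13053084  0.17269864] [0.0839817  0.24192445 0.22590494] 6.5667
grip 0.5023766399543452 60.26298522949219 [-1.08778919  2.22935613  6.77125236] [0.25351292 0.51808819 0.00166504]
[-0.00120096  0.00491757  0.00160542  0.00242736  0.00151658 -0.00736415
 -0.00134654]
0.3 2.280575134863715 [ 0.13175955  0.03416117 -0.17501913] [ 0.50452668 -0.19535836 -0.37834865] 7.4833
1.3 1.2795870510829623 [ 0.31423509  0.04002649 -0.07366138] [-0.52621128  0.92757115  0.13669829] 8.425
2.4 0.1790791533807016 [ 0.52702254 -0.05155647 -0.1168247 ] [-0.75437709  2.92685951  1.43870638] 9.45
3.4 -0.8210349658540503 [ 0.45830594 -0.18826868 -0.10345525] [1.06951527 3.19133971 0.50642681] 10.3917
4.4 -1.821040042186627 [ 0.45144135 -0.26300222 -0.11295556] [0.49296364 2.30562225 0.19169514] 11.3333
```

View pics/w34.png

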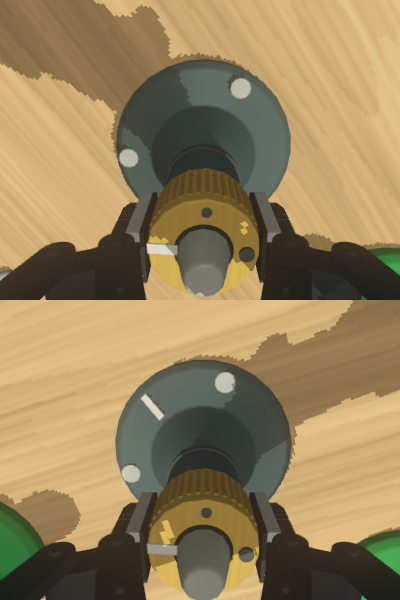

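The cap mark sits at the same place in the gripper in both frames, at crop (160,249) and then (160,549), so nothing slipped. The datum is about 40° further clockwise. I'll creep to the stop now.

Run:
```python
from h import *
g=np.load('g.npz');qa,qb=g['qa'],g['qb']
a=4.4
while a<5.4:
    a+=.2 if a<4.75 else .03
    q=qa+(qb-qa)*a/2/np.pi;q[6]=qa[6]-a
    if q[6]<-2.8:break
    arm.move_j(q);M=arm.read_wrist_torque()
    print(round(a,3),arm.read_joint_positions()[6],M.round(3) if hasattr(M,'round') else M,np.round(arm.read_ft_force(),1))
    if abs(M[2])>.5:break
print(arm.read_time())
cv2.imwrite('pics/w5.png',snapshot('wrist')[100:400,120:520])
np.save('a.npy',a)
```

```text
4.6 -2.0185029632336393 [ 0.439 -0.265 -0.129] [ 0.7  2.3 -1. ]
4.8 -2.217013092912501 [ 0.467 -0.273 -0.143] [ 1.3  2.8 -1.3]
4.83 -2.2491168139724307 [ 0.473 -0.37   0.01 ] [ 1.6  2.  -0.2]
4.86 -2.280509416932512 [ 0.438 -0.446 -0.022] [ 2.3  2.4 -1.3]
4.89 -2.3110545789770227 [ 0.471 -0.414 -0.139] [ 2.8  2.1 -0.1]
4.92 -2.3411882411426697 [ 0.458 -0.482 -0.068] [ 3.2  1.5 -0.4]
4.95 -2.371283785670848 [ 0.46  -0.563 -0.067] [ 2.8  2.4 -0.4]
4.98 -2.4012919036707863 [ 0.491 -0.591 -0.101] [ 3.2  2.3 -0.3]
5.01 -2.431287685482979 [ 0.439 -0.631 -0.083] [ 2.7  2.8 -0.3]
5.04 -2.461276559794491 [ 0.45  -0.644 -0.116] [ 3.5  1.9 -1.1]
5.07 -2.4913010816000574 [ 0.466 -0.749 -0.093] [3.4 2.1 0.1]
5.1 -2.521288933619122 [ 0.452 -0.741 -0.134] [ 3.1  2.3 -0.2]
5.13 -2.5513023387001543 [ 0.382 -0.754 -0.093] [ 3.5  1.2 -1. ]
5.16 -2.5777086026624896 [ 0.158 -0.752  1.739] [ 2.7 -0.5  0.4]
15.0
```

View pics/w5.png

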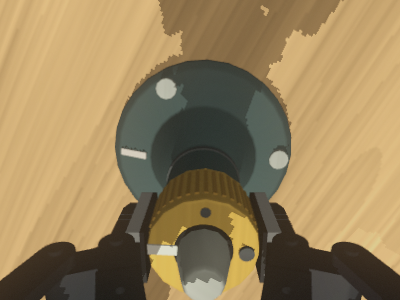

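The torque jumped to 1.7 N m at 5.16 rad, so the cap is on the hard stop. That agrees with the 5.06 I measured by vision. The mark at (160,250) and the datum at (133,154) both point left, as expected. Now I'll back off π/2, still gripping.

Run:
```python
from h import *
g=np.load('g.npz');qa,qb=g['qa'],g['qb']
s=arm.read_joint_positions()[6]
tgt=s+np.pi/2+.003
for f in(.3,1):
    q7=-2.5777+(tgt+2.5777)*f
    a=qa[6]-q7;q=qa+(qb-qa)*a/2/np.pi;q[6]=q7;arm.move_j(q)
    print(arm.read_joint_positions()[6]-s,arm.read_wrist_torque(),arm.read_ft_force(),arm.read_finger_force(),arm.read_time())
arm.pause(.3);print(arm.read_joint_positions()[6]-s,arm.read_wrist_torque())
C=cam('wrist');im=snapshot('wrist');np.savez('w6.npz',K=C[0],d=C[1],R=C[2],t=C[3])
x=np.array([.4863,-.1305])
print(proj(C,[[*x,.13275],[*x,.022]]),arm.read_tool_pos())
cv2.imwrite('pics/w6_raw.png',im);cv2.imwrite('pics/w6.png',cv2.resize(im[150:400,170:470],None,fx=2.4,fy=2.4))
```

```text
0.4691876603032119 [ 0.39658447 -0.90132637  0.08802394] [ 3.86634195  1.41300386 -0.58351971] 61.22282087802887 15.575
1.5719903982520669 [ 0.45978732 -0.97951896  0.04126586] [ 4.35186478  2.31176414 -1.06894906] 61.21421456336975 16.6
1.5720020046466594 [ 0.4726638  -0.99466317  0.02835995]
[[323.41297071 350.87833796]
 [323.26640096 255.5515891 ]] [ 0.48552041 -0.12987781  0.1711931 ]
```

View pics/w6.png

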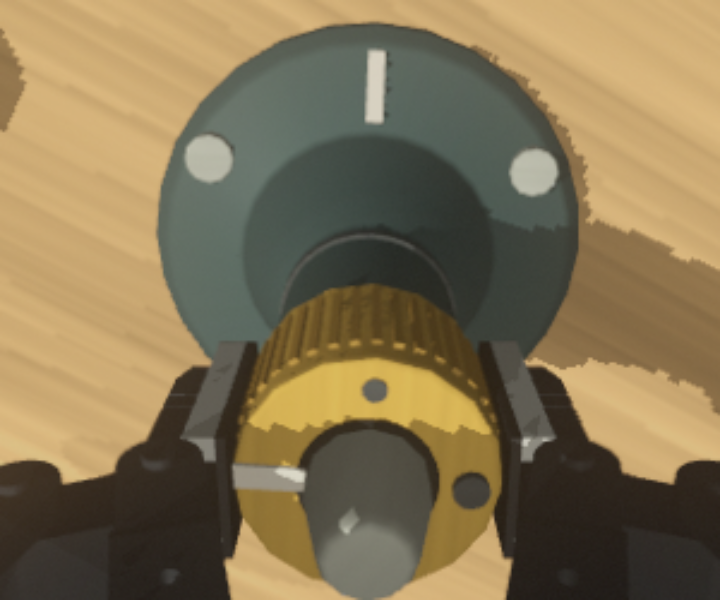

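The mark at crop (270,477) is 90° counter-clockwise of the datum at (375,86), and the fingers are still on the cap. I'll check that numerically before handing in.

Run:
```python
from h import *
w=np.load('w6.npz');C=(w['K'],w['d'],w['R'],w['t']);f=lambda u,v:(170+u/2.4,150+v/2.4)
e=ray(C,[f(237,470),f(500,470),f(368,358),f(368,585)],.13275);c=np.r_[(e[0]+e[1])[:2]/2,0]
c=np.r_[ (e[0]+e[1]+e[2]+e[3])[:2]/4,0]
m=ray(C,[f(236,476),f(304,479)],.13275);d=ray(C,[f(377,50),f(373,122)],.022)
an=lambda v:np.arctan2(v[1],v[0])
print(c,e[:,:2]); print('mark r',np.linalg.norm((m.mean(0)-c)[:2]),'datum r',np.linalg.norm((d.mean(0)-c)[:2]))
print('by centre',an(m.mean(0)-c)-an(d.mean(0)-c),'by line dirs',an(m[0]-m[1])-an(d[0]-d[1]))
```

```text
[ 0.48757823 -0.12979195  0.        ] [[ 0.47807492 -0.11143339]
 [ 0.49835025 -0.14752701]
 [ 0.50523223 -0.11982585]
 [ 0.46865551 -0.14038155]]
mark r 0.015524851050128149 datum r 0.04666983846587847
by centre 1.6542678157063264 by line dirs 1.5775650525526372
```

```bash
python3 -c "
from h import *
print(arm.read_finger_force(),arm.read_time());print(ticket.finish_job())"
```

```text
61.21452212333679 16.95
the job is handed in; nothing more can be done
None
```

The cap was screwed down to its hard stop, backed off a quarter turn (1.572 rad at the wrist joint, about 1.58 rad from the paint marks), and handed in at 17 s with the gripper still holding it at about 61 N; nothing else was touched.

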